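# Slide the painting panel out over the edge of the stand

## Task

The front edge of the small white painting panel is going to be sealed, so it must stick out over the front edge of the raised plywood stand. First push the eraser sideways out of the panel's way, leaving it on the stand, then slide the panel forward until a third of it (30 mm) hangs over the front edge, with the panel square to that edge. Only push with the fingertips or the outside of the fingers: the panel and the eraser must not be picked up, and the other things must stay where they are.

Things in the scene. Friction and masses are not known exactly. Their poses are not given: they have to be found in the camera images.
- stand: Raised plywood stand on two runners, fixed to the table, to the robot's left. Its flat top is 250 mm deep (x) and 340 mm wide (y), 12 mm thick, with the upper surface 100 mm above the table. Origin: centre of its underside, on the table; its -x axis points to its front, the long edge nearest the robot; y runs along that edge. It stands turned by 0 to 0.4 rad.
- stand_edge (a point): Middle of the stand's front top edge, on the upper surface (125 mm from the stand's centre). Axes as the stand's: -x points outward over the edge, y along the edge.
- panel: Thin rectangular painting panel with a white face, lying flat and loose on the middle of the stand: 90 mm deep (x), 100 mm wide (y), 8 mm thick, 0.05 to 0.1 kg. Origin: centre of its underside. Its -x axis points toward the stand's front edge (turned by up to 0.15 rad at the start). At the start its front edge is 68 to 90 mm short of the stand's edge, with at least 60 mm of bare stand behind it.
- panel_front (a point): Middle of the lower front edge of the panel, 45 mm from the panel's origin along its -x. It shall end 30 mm beyond the stand's front edge.
- eraser: Pale block eraser, 22 mm (x) by 50 mm (y) by 13 mm high, rounded, lying loose on the stand between the panel and the front edge, its long side roughly along the edge, its centre 31 to 39 mm in front of the panel and within 20 mm of the panel's centre line. Origin: centre of its underside. There is bare stand on either side of it along the edge, at least 130 mm from the middle.
- charcoal_box: Dark flat box, 115 mm (x) by 60 mm (y) by 23 mm high, lying on the rear left of the stand, about 127 mm left of its middle. Origin: centre of its underside. Leave it alone.
- brush: Thin artist's brush, 238 mm long (its y) and 13 mm thick, lying front to back along the right side of the stand, about 153 mm right of its middle. Origin: centre of its underside. Leave it alone.
- jar_a: Small black jar with a grey lid, 44 mm across, 66 mm high, on the table between the stand and the table edge nearest the robot. Origin: centre of its underside. Leave it alone.
- jar_b: Small black jar with a grey lid, 44 mm across, 71 mm high, on the table between the stand and the table edge nearest the robot. Origin: centre of its underside. Leave it alone.
- muller: Glass muller with a brown turned handle, 60 mm across, 104 mm high, on the table behind the stand. Origin: centre of its underside. Leave it alone.
- dropper: Dropper bottle, 34 mm across, 102 mm high, on the table behind the stand. Origin: centre of its underside. Leave it alone.

How it is judged:
By the outcome, as a careful person would: the job done as asked, in the order asked, and still so for the second after the job is handed in, with the robot touching nothing.
It also fails if it takes over 48 s, if anything falls off the work surface, if the arm or the gripper's body presses on something with over 40 N, if the wrist force passes 120 N, or if a joint passes its speed limit or range.

## Robot

A 6-joint arm with a two-finger parallel gripper is mounted at the origin on a cart in front of the work surface, level with it; the furniture and walls round the work are solid. World frame = base frame: x ahead of the robot, y to its left, z up, the work surface at z = 0. Lengths are in m, angles in rad, forces in N, time in s.
With the tool pointing down it reaches from about 0.425 to 0.95 m from the base axis. Payload 3.5 kg.
Tool frame: the origin (TCP) lies at the very end of the fingers, on their centre line; the grasp point (between the pads) lies 19 mm behind it; z points along the fingers, y is the line along which they close (so a half turn about z gives the same grasp; the last joint's range is limited). The gripper opens to 85 mm and grips with 20 to 120 N. Pads are 22 mm wide; open, the fingers measure 114 mm over their backs; the gripper's body (76 mm by 85 mm) begins 54 mm behind the grasp point. The pads swing forward as they close: fully open they stand 13 mm farther back than shut.
Start: joints at [-1.402, 0.286, 1.577, -0, 1.279, -0.15], TCP at [0.212, -0.641, 0.204] pointing down, gripper open.
Joint ranges: [-2.77, 2.77], [-0.9, 2.22], [0.21, 2.48], [-1.53, 4.67], [0.24, 2.81], [-2.84, 2.84]. Speed limits (rad/s): [2.79, 2.79, 3.14, 3.14, 3.14, 3.14].

## Interface

Orientations are given as a unit quaternion [x, y, z, w].
In Python, from plant import ctrl gives the robot as it stands.
- The arm moves only by the tool carry_out, never from a script. Its argument "deltas" is one flat list of numbers, 6 for each row, row after row: the shift along the tool's x, y, z in m, then the turn, a rotation vector about the tool's x, y, z in rad. A call has 1 to 5 rows; each row is the pose to reach, as a shift and turn from the pose commanded when the call began, along the tool's axes at that moment; what a row does not reach only later rows make up. A row lasts 1/8 s, in which the tool goes at most 62.5 mm and 10.7 degrees, less where a joint would pass 70% of its speed; a pose out of reach is approached as far as the arm can. A call with a gripper value outside its range is refused whole. "grip" is the opening in per cent of the stroke, from 0 (shut) to 100 (fully open), set as the call begins (left out, the last holds). The fingers move at their own pace and stop on an object; "grip_force" is the grip in N (left out, the last holds). Time passes only in rows, so rows that repeat a pose let the fingers close. It gives the time, the measured TCP pose, the force, the opening and the grip force at its end, in the units of the state.
- ctrl.get_state(): the state, without advancing time (a new reading comes with each control period).
- ctrl.read_camera(name): name is "side" or "top"; returns (picture, depth): 420x560x3 uint8, red, green, blue; 420x560 float32, m along the optical axis (not along the pixel's ray), 0 where there is no reading.
- ctrl.camera_model(name): a dict with "intrinsics" (3x3 intrinsics, pixels), "k1" (the pictures are not rectified: a ray, as slopes to the right and down, at radius r is drawn at 1 + k1 r^2 times it, then the intrinsics apply), "extrinsics" (4x4, takes a point from world to camera coordinates). Camera axes: x right, y down, z forward; pixel columns grow to the right and rows downward; lengths in m; the calibration is good to about 2 mm. A picture is of the moment at which its call begins. camera_model takes no time and is no camera call.
- ctrl.sign_off(): hands the job in; it is judged then, once.
Trained networks look in the newest picture that a camera, given by its name, has taken for a name from the list of things; names that differ only in an ending like _2 or _b are one class to them, and where a whole thing is asked for, a point or a joint stands for the part that bears it (a point fixed in the world has none). Each returns a list of dicts, best first, with "score" (0 to 1); they miss things now and then, are a little off and sometimes report something else, mostly with a low value. They report only what shows in the picture. A call takes as long as a camera call.
- ctrl.find_in(camera, query): "uv" ([column, row] in pixels, amid what is visible of it).
The state is a dict: "time": time; "qpos": joint angles; "dq": joint speeds; "joint_efforts": joint torques, N m; "eef_pos": TCP position; "tcp_rot": TCP orientation; "contact_force": force on the tool from outside, world axes, zero at the start; "wrist_torque": the same for the moment, N m; "opening": opening from 0.0 (shut) to 1.0 (fully open); "finger_force": force on a finger pad.
Only numpy, scipy, OpenCV 4.12 (cv2) and the standard library are available. Lean on these libraries where they do the work, as an engineer would, in place of code of your own. Each camera call takes 0.05 s, during which the arm holds its last target. There are 200 camera calls.

## Working session

There is one attempt and no reset: what is moved stays moved. The work goes in short steps, Python scripts to look and compute and a tool call to move; the robot and the scene stay as the last step left them, time stands still between calls to the robot, and variables do not carry over. Pictures are saved under pics/ and viewed, at most 11 in all, crops included, and the job is handed in when it is done.

Besides the shell and the picture viewer there is one more tool, called after "Call:" as name(argument=value, ...) on one line, values as JSON. carry_out: Moves the arm, as the interface text tells. Its arguments: {"type":"object","properties":{"deltas":{"type":"array"},"grip":{"type":"number"},"grip_force":{"type":"number"}},"required":["deltas"]}

```bash
ls; mkdir -p pics; cat > h.py <<'E'
import numpy as np, cv2
from plant import ctrl
def model(n):
    m=ctrl.camera_model(n); return np.array(m["intrinsics"]),m["k1"],np.array(m["extrinsics"])
def ray(n,uv):
    K,k,E=model(n)
    d=(np.array([(uv[0]-K[0,2])/K[0,0],(uv[1]-K[1,2])/K[1,1]]))
    p=d.copy()
    for _ in range(20): p=d/(1+k*(p@p))
    R,t=E[:3,:3],E[:3,3]
    return -R.T@t, R.T@np.array([p[0],p[1],1.])
def at_z(n,uv,z):
    o,v=ray(n,uv); return o+v*(z-o[2])/v[2]
def proj(n,P):
    K,k,E=model(n); q=E[:3,:3]@np.array(P)+E[:3,3]; p=q[:2]/q[2]; p=p*(1+k*(p@p))
    return np.array([K[0,0]*p[0]+K[0,2],K[1,1]*p[1]+K[1,2]])
E
python3 - <<'E'
from h import *
np.set_printoptions(precision=4,suppress=True)
for c in("top","side"):
    im,d=ctrl.read_camera(c); cv2.imwrite(f"pics/{c}0.png",im[:,:,::-1]); np.save(f"{c}d.npy",d)
    o,_=ray(c,(280,210)); print(c,o)
    for q,z in(("panel",.108),("eraser",.113),("charcoal_box",.123),("brush",.11),("stand",.1),("jar_a",.066),("muller",.1)):
        print(q,[(np.round(r["uv"],1),round(r["score"],2),at_z(c,r["uv"],z)) for r in ctrl.find_in(c,q)[:3]])
s=ctrl.get_state();print(s)
E
```

```text
pics
top [0.3522 0.2706 0.9276]
panel [(array([248. , 190.2]), 0.92, array([0.533 , 0.3263, 0.108 ]))]
eraser [(array([256.5,  99.2]), 0.75, array([0.707 , 0.3131, 0.113 ])), (array([257.3, 229.8]), 0.63, array([0.4598, 0.3081, 0.113 ]))]
charcoal_box [(array([180.6, 181.9]), 0.79, array([0.5443, 0.4467, 0.123 ]))]
brush [(array([333. , 164.8]), 0.65, array([0.5811, 0.171 , 0.11  ]))]
stand [(array([277.5, 333.5]), 0.69, array([0.2802, 0.271 , 0.1   ]))]
jar_a [(array([278.7, 335.4]), 0.87, array([0.2739, 0.2688, 0.066 ])), (array([268.9, 212.6]), 0.46, array([0.499 , 0.2887, 0.066 ]))]
muller [(array([255.2, 102. ]), 0.58, array([0.707 , 0.3161, 0.1   ]))]
side [0.3781 1.0089 0.5392]
panel [(array([260.2, 211.2]), 0.79, array([0.5379, 0.3343, 0.108 ])), (array([286.1, 224.4]), 0.4, array([0.4803, 0.3743, 0.108 ]))]
eraser [(array([300.9, 206.5]), 0.57, array([0.4594, 0.3155, 0.113 ]))]
charcoal_box [(array([243.3, 246.5]), 0.95, array([0.5382, 0.4707, 0.123 ]))]
brush [(array([255. , 173.1]), 0.95, array([0.5822, 0.176 , 0.11  ]))]
stand [(array([279.9, 224.5]), 0.68, array([0.4939, 0.3643, 0.1   ]))]
jar_a [(array([394.9, 228. ]), 0.97, array([0.2714, 0.2994, 0.066 ])), (array([392.2, 262.9]), 0.56, array([0.2843, 0.4118, 0.066 ])), (array([171.5, 227.5]), 0.55, array([0.723 , 0.3524, 0.066 ]))]
muller [(array([170.2, 225.8]), 0.96, array([0.703 , 0.3943, 0.1   ])), (array([392.8, 264.7]), 0.25, array([0.2904, 0.4593, 0.1   ]))]
{'time': 0.8, 'qpos': array([-1.402 ,  0.2863,  1.5767,  0.    ,  1.2786, -0.15  ]), 'dq': array([-0.0014, -0.0007,  0.0011,  0.0015,  0.0007, -0.0003]), 'joint_efforts': array([  0.    , -40.5918, -29.2923,  -0.0002,   0.0004,   0.    ]), 'eef_pos': array([ 0.2116, -0.641 ,  0.2036]), 'tcp_rot': array([0.9873, 0.1587, 0.    , 0.    ]), 'contact_force': array([1.1726, 0.4102, 0.1409]), 'wrist_torque': array([ 0.0268, -0.0022, -0.0039]), 'finger_force': 0.0, 'opening': 1.0002843297779296}
```

View pics/top0.png

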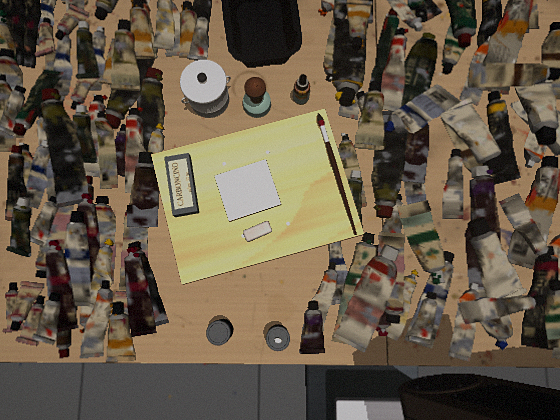

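View pics/side0.png

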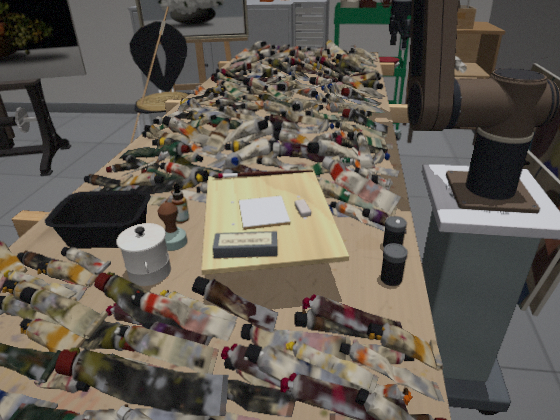

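The top picture shows the stand with corners near (165,153), (325,110), (362,240) and (183,284). The panel is centred near (248,190), the eraser near (257,231), the box near (180,185), and the brush runs from (320,115) to (355,235). The side view agrees. Next I measure the edges.

```bash
cat >> h.py <<'E'
def rect(c,mask,z):
    n,l,s,_=cv2.connectedComponentsWithStats(mask.astype(np.uint8)); i=1+np.argmax(s[1:,4])
    cs,_=cv2.findContours((l==i).astype(np.uint8),cv2.RETR_EXTERNAL,cv2.CHAIN_APPROX_NONE)
    pts=np.array([at_z(c,p[0],z)[:2] for p in cs[0]],np.float32)
    return cv2.minAreaRect(pts*1000),pts
def window(im,u0,u1,v0,v1):
    w=np.zeros(im.shape[:2],bool); w[v0:v1,u0:u1]=1; return w
def stand_fit(im):
    hsv=cv2.cvtColor(im,cv2.COLOR_RGB2HSV)
    m=(hsv[...,0]>20)&(hsv[...,0]<36)&(hsv[...,1]>50)&(hsv[...,2]>150)&window(im,140,380,95,300)
    m=cv2.morphologyEx(m.astype(np.uint8),cv2.MORPH_OPEN,np.ones((3,3)))
    return rect("top",m,.1),m
E
python3 - <<'E'
from h import *
np.set_printoptions(precision=4,suppress=True)
im=cv2.imread("pics/top0.png")[:,:,::-1].copy()
hsv=cv2.cvtColor(im,cv2.COLOR_RGB2HSV)
for p in((200,240),(300,150),(240,190),(257,231),(200,290),(150,150)):print(p,im[p[1],p[0]],hsv[p[1],p[0]])
(r,_),m=stand_fit(im);print("stand",r); 
w=(hsv[...,1]<45)&(hsv[...,2]>150)
pr,_=rect("top",w&window(im,205,295,150,225),.108);print("panel",pr)
e,_=rect("top",((hsv[...,1]<70)&window(im,238,278,219,246)),.113);print("eraser",e)
b,_=rect("top",(hsv[...,2]<120)&window(im,160,205,150,220),.123);print("box",b)
vis=im[:,:,::-1].copy()
for q,z in((r,.1),(pr,.108),(e,.113),(b,.123)):
    P=np.array([proj("top",[x/1000,y/1000,z]) for x,y in cv2.boxPoints(q)])
    cv2.polylines(vis,[np.int32(np.round(P))],True,(0,0,255),1); print(P.round(0).tolist())
cv2.imwrite("pics/fit.png",cv2.resize(vis[90:300,140:380],None,fx=2.8,fy=2.8))
d=np.load("topd.npy"); 
E=model("top")[2]
for uv in((240,190),(210,240),(300,150),(180,185)):
    o,v=ray("top",uv); print(uv,o+v*d[uv[1],uv[0]])
E
```

```text
(200, 240) [190 177 114] [ 25 102 190]
(300, 150) [188 191 130] [ 31  81 191]
(240, 190) [190 190 191] [120   1 191]
(257, 231) [189 183 172] [ 19  23 189]
(200, 290) [161 129  93] [ 16 108 161]
(150, 150) [115 106  83] [ 22  71 115]
stand ((527.2305908203125, 321.5113220214844), (248.490234375, 321.3647155761719), 15.814825057983398)
panel ((534.7760620117188, 327.99578857421875), (89.20035552978516, 99.29246520996094), 18.99872589111328)
eraser ((456.69512939453125, 311.04034423828125), (21.493589401245117, 54.00277328491211), 23.72701072692871)
box ((540.0597534179688, 445.46624755859375), (114.07333374023438, 48.09628677368164), 10.686737060546875)
[[181.0, 284.0], [355.0, 236.0], [316.0, 110.0], [151.0, 154.0]]
[[229.0, 221.0], [281.0, 203.0], [265.0, 158.0], [214.0, 175.0]]
[[244.0, 243.0], [272.0, 231.0], [267.0, 220.0], [239.0, 232.0]]
[[172.0, 217.0], [199.0, 213.0], [190.0, 152.0], [164.0, 156.0]]
(240, 190) [0.5338 0.3411 0.1059]
(210, 240) [0.4427 0.3942 0.0975]
(300, 150) [0.6124 0.2309 0.0996]
(180, 185) [0.5385 0.4475 0.1232]
```

View pics/fit.png

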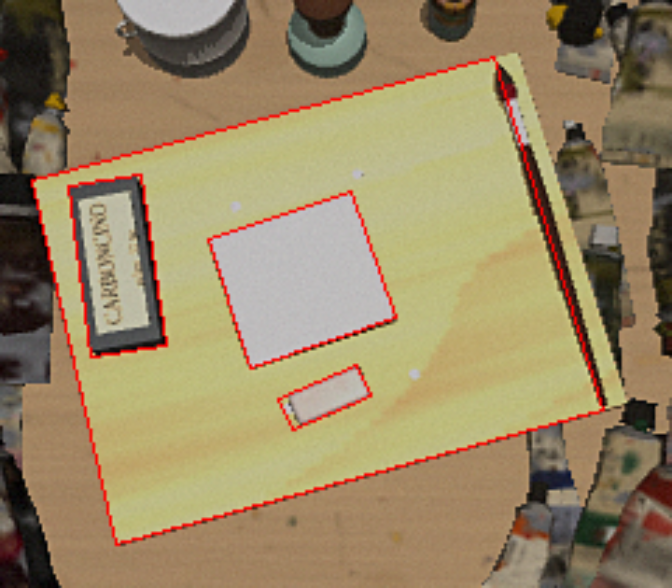

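The fit is good: stand yaw is 15.8°, the panel's front edge is 88 mm short of the stand edge and turned 3.2°, and the eraser is about 5 mm left of the panel's centre line. I'll push the eraser left with the fingers shut, approaching over the clear side.

Call:
carry_out(deltas=[0.049,-0.029,0,0,0,0,0.098,-0.058,0,0,0,0,0.147,-0.087,0,0,0,0,0.196,-0.116,0,0,0,0,0.245,-0.145,0,0,0,0], grip=0)

```text
time: 1.42
eef_pos: [0.3999, -0.4251, 0.2039]
tcp_rot: [0.987, 0.159, 0.0, 0.0]
contact_force: [0.4, -0.3, -0.8]
opening: 0.001
finger_force: 0.0
```

Call:
carry_out(deltas=[0.049,-0.029,0,0,0,0,0.098,-0.058,0,0,0,0,0.147,-0.087,0,0,0,0,0.196,-0.116,0,0,0,0,0.196,-0.116,0,0,0,0])

```text
time: 2.05
eef_pos: [0.5505, -0.2518, 0.2038]
tcp_rot: [0.987, 0.161, 0.0, -0.0]
contact_force: [-0.4, -0.6, -0.3]
opening: -0.0
finger_force: 0.0
```

```bash
cat >> h.py <<'E'
from scipy.spatial.transform import Rotation as Ro
def delta(x,y,z,yaw_deg,show=True):
    "tool-frame shift and turn to world target, tool down with tool x at yaw"
    s=ctrl.get_state(); R=Ro.from_quat(s["tcp_rot"]); p=np.array(s["eef_pos"])
    a=np.radians(yaw_deg); T=np.array([[np.cos(a),np.sin(a),0],[np.sin(a),-np.cos(a),0],[0,0,-1]])
    d=R.inv().apply(np.array([x,y,z])-p); r=(R.inv()*Ro.from_matrix(T)).as_rotvec()
    print("t",s["time"],"pos",p.round(4),"F",np.round(s["contact_force"],1),"q",np.round(s["qpos"],2),"op",round(s["opening"],2)); print("shift",d.round(4),"turn",r.round(3),"dist",np.linalg.norm(d).round(3))
E
python3 -c "
from h import *
delta(.476,.260,.2,21)"
```

```text
t 2.05 pos [ 0.5505 -0.2518  0.2038] F [-0.4 -0.6 -0.3] q [-0.6   0.13  1.75  0.    1.25  0.65] op -0.0
shift [ 0.0925 -0.5088  0.0039] turn [-0.    -0.001 -0.042] dist 0.517
```

Call:
carry_out(deltas=[0.009,-0.051,0,0,0,0,0.018,-0.102,0,0,0,0,0.027,-0.153,0,0,0,-0.01,0.036,-0.204,0,0,0,-0.02,0.046,-0.255,0,0,0,-0.04])

```text
time: 2.68
eef_pos: [0.5118, 0.0021, 0.2039]
tcp_rot: [0.984, 0.178, 0.0, 0.0]
contact_force: [0.7, -0.1, -0.2]
opening: -0.001
finger_force: 0.0
```

Call:
carry_out(deltas=[0.011,-0.051,0,0,0,0,0.022,-0.102,0,0,0,0,0.033,-0.153,0,0,0,0,0.047,-0.204,0,0,0,0,0.057,-0.252,0,0,0,0])

```text
time: 3.3
eef_pos: [0.4773, 0.2584, 0.2039]
tcp_rot: [0.984, 0.178, 0.0, 0.0]
contact_force: [0.1, -0.7, 0.2]
opening: -0.001
finger_force: 0.0
```

```bash
python3 -c "
from h import *
delta(.476,.260,.125,21)"
```

```text
t 3.3 pos [0.4773 0.2584 0.2039] F [ 0.1 -0.7  0.2] q [ 0.31 -0.01  1.9  -0.    1.24  1.52] op -0.0
shift [-0.0007 -0.002   0.0789] turn [ 0.001 -0.001 -0.009] dist 0.079
```

Go down to z ≈ 0.105, then look.

Call:
carry_out(deltas=[0,0,0.04,0,0,0,0,0,0.07,0,0,0,0,0,0.085,0,0,0,0,0,0.095,0,0,0,0,0,0.099,0,0,0])

```text
time: 3.92
eef_pos: [0.4778, 0.2573, 0.1049]
tcp_rot: [0.984, 0.178, 0.0, -0.0]
contact_force: [0.1, 0.8, 0.9]
opening: 0.001
finger_force: 0.0
```

```bash
python3 - <<'E'
from h import *
a,_=ctrl.read_camera("top"); b,_=ctrl.read_camera("side")
A=cv2.resize(a[130:280,170:350,::-1],(480,400)); B=cv2.resize(b[150:260,220:350,::-1],(472,400))
cv2.imwrite("pics/c1.png",cv2.resize(np.hstack([A,B]),(790,332)))
delta(.476,.260,.105,21); print(proj("top",[.4773,.2584,.105]))
E
```

```text
t 4.025 pos [0.4777 0.2575 0.1051] F [-0.  -0.  -0.1] q [ 0.31  0.1   1.98 -0.    1.06  1.52] op -0.01
shift [-0.0007 -0.0029  0.0001] turn [ 0.    -0.001 -0.008] dist 0.003
[285.12496734 220.92603777]
```

View pics/c1.png

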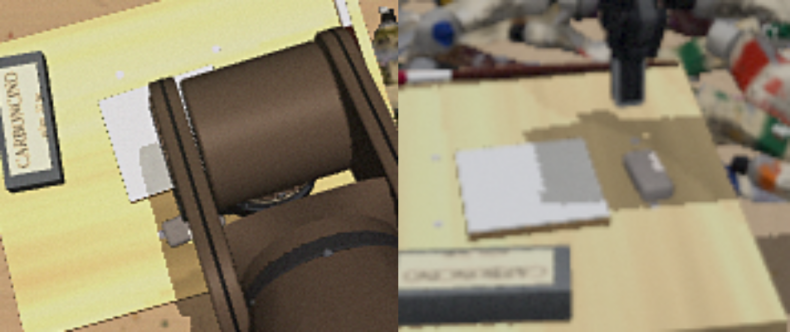

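In the crop, the shut fingers stand right of the eraser, in line with its long axis. The panel is untouched. I'll push left in small rows.

Call:
carry_out(deltas=[0,-0.008,0,0,0,0,0,-0.016,0,0,0,0,0,-0.024,0,0,0,0,0,-0.034,0,0,0,0,0,-0.044,0,0,0,0])

```text
time: 4.65
eef_pos: [0.4614, 0.2997, 0.1046]
tcp_rot: [0.984, 0.179, -0.0, -0.0]
contact_force: [0.9, -0.8, -0.4]
opening: 0.003
finger_force: 0.0
```

Call:
carry_out(deltas=[0,-0.008,0,0,0,0,0,-0.016,0,0,0,0,0,-0.022,0,0,0,0,0,-0.026,0,0,0,0,0,-0.026,0,0,0,0])

```text
time: 5.28
eef_pos: [0.4526, 0.3233, 0.1046]
tcp_rot: [0.984, 0.179, 0.0, 0.0]
contact_force: [0.3, -0.1, -0.4]
opening: 0.002
finger_force: 0.0
```

```bash
python3 - <<'E'
from h import *
b,_=ctrl.read_camera("side")
cv2.imwrite("pics/c2.png",cv2.resize(b[150:280,190:370,::-1],(720,520)))
print([(r["uv"],r["score"],at_z("side",r["uv"],.108)) for r in ctrl.find_in("side","eraser")])
delta(.476,.260,.105,21)
E
```

```text
[([301.0, 206.6], 0.73, array([0.4601132 , 0.30771609, 0.108     ]))]
t 5.375 pos [0.4527 0.3231 0.1046] F [ 0.6  0.7 -0.1] q [ 0.44  0.13  1.95 -0.    1.06  1.65] op 0.0
shift [-0.0003  0.0672 -0.0004] turn [ 0.     0.    -0.008] dist 0.067
```

View pics/c2.png

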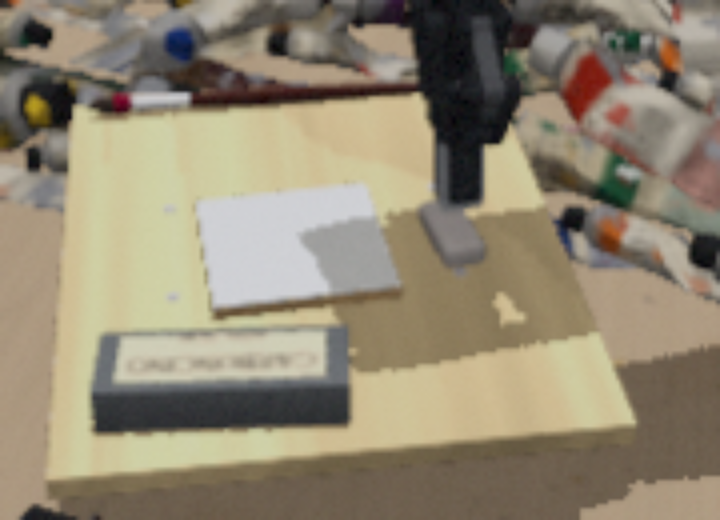

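```bash
python3 - <<'E'
from h import *
np.set_printoptions(precision=4,suppress=True)
for z in(.105,.125): print(proj("side",[.4527,.3231,z]))
for z in(.105,.115,.13): print(at_z("side",(305,200),z))
b,d=ctrl.read_camera("side")
for uv in((305,198),(305,192),(305,185),(302,207),(303,209)):
    o,v=ray("side",uv); print(uv,b[uv[1],uv[0]],o+v*d[uv[1],uv[0]])
cv2.imwrite("pics/c3.png",cv2.resize(b[160:230,270:350,::-1],(640,560)))
print(ctrl.get_state()["eef_pos"])
E
```

```text
[303.8392 212.1794]
[303.8727 203.4609]
[0.4555 0.2759 0.105 ]
[0.4537 0.2928 0.115 ]
[0.4511 0.3181 0.13  ]
(305, 198) [26 27 29] [0.4494 0.3343 0.144 ]
(305, 192) [23 26 31] [0.4495 0.334  0.1568]
(305, 185) [23 16 25] [0.4474 0.3537 0.1825]
(302, 207) [130 125 122] [0.4569 0.3183 0.1137]
(303, 209) [133 127 124] [0.454  0.3264 0.1143]
[0.4527 0.323  0.1046]
```

View pics/c3.png

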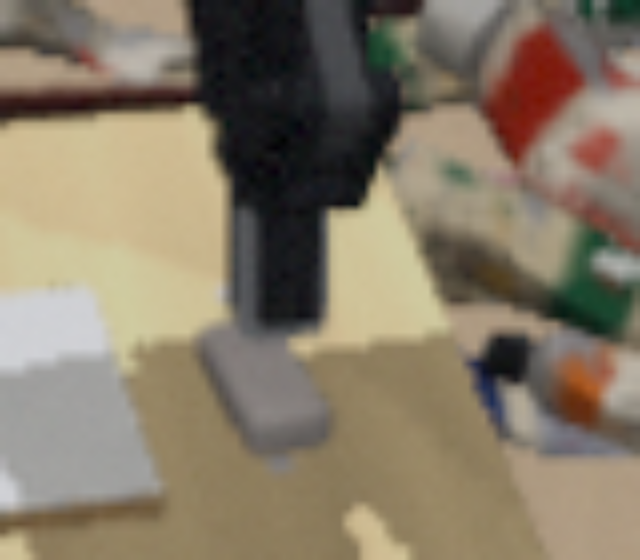

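The picture shows the fingertips hovering above the eraser at about (305,200). By depth they are about 33 mm higher than the reported TCP, so the eraser hasn't moved. I'll back off to the right and feel downward for the stand.

Call:
carry_out(deltas=[0,0.025,0,0,0,0,0,0.05,0,0,0,0,0,0.07,0,0,0,0,0,0.07,0.01,0,0,0,0,0.07,0.016,0,0,0])

```text
time: 6.05
eef_pos: [0.4766, 0.2577, 0.0875]
tcp_rot: [0.984, 0.178, -0.001, -0.0]
contact_force: [0.0, -0.3, 0.6]
opening: 0.001
finger_force: 0.0
```

```bash
python3 - <<'E'
from h import *
np.set_printoptions(precision=4,suppress=True)
b,d=ctrl.read_camera("side"); s=ctrl.get_state(); print(s["eef_pos"],s["contact_force"])
p=proj("side",s["eef_pos"]);print("tcp px",p)
u=int(round(p[0]))
for v in range(int(p[1])-26,int(p[1])+8,2):
    o,w=ray("side",(u,v)); print(v,b[v,u],o+w*d[v,u])
print([(r["uv"],r["score"]) for r in ctrl.find_in("side","eraser")])
E
```

```text
[0.4759 0.2577 0.0866] [-0.6399 -0.861  -1.2496]
tcp px [296.366 202.555]
176 [20 22 21] [0.4717 0.2928 0.1683]
178 [15 20 25] [0.4745 0.2712 0.1526]
180 [24 22 23] [0.4747 0.2697 0.1472]
182 [23 20 27] [0.4747 0.2703 0.1429]
184 [18 23 26] [0.4746 0.2709 0.1387]
186 [18 23 27] [0.4746 0.2716 0.1344]
188 [18 25 28] [0.4744 0.273  0.1305]
190 [38 39 43] [0.4751 0.268  0.123 ]
192 [109 102  87] [0.4752 0.2677 0.1181]
194 [133 117  87] [0.4781 0.2462 0.101 ]
196 [139 126  97] [0.477  0.2546 0.1009]
198 [141 124  91] [0.4761 0.2616 0.1001]
200 [137 125 112] [0.4721 0.2925 0.1136]
202 [125 119 115] [0.471  0.3008 0.1139]
204 [107 102 100] [0.4705 0.3047 0.1115]
206 [86 79 75] [0.4702 0.3078 0.1087]
208 [111 100  81] [0.4706 0.3044 0.1019]
[([300.4, 208.1], 0.72)]
```

Call:
carry_out(deltas=[0,0,0.004,0,0,0,0,0,0.008,0,0,0,0,0,0.011,0,0,0,0,0,0.013,0,0,0,0,0,0.014,0,0,0])

```text
time: 6.78
eef_pos: [0.4772, 0.2576, 0.0745]
tcp_rot: [0.984, 0.178, -0.0, -0.0]
contact_force: [-0.1, 0.2, 0.2]
opening: -0.002
finger_force: 0.0
```

Call:
carry_out(deltas=[0,0,0.002,0,0,0,0,0,0.002,0,0,0])

```text
time: 7.02
eef_pos: [0.4772, 0.2576, 0.0725]
tcp_rot: [0.984, 0.178, -0.0, -0.0]
contact_force: [0.3, -0.8, -0.2]
opening: 0.002
finger_force: 0.0
```

Call:
carry_out(deltas=[0,0,0.0015,0,0,0,0,0,0.0015,0,0,0])

```text
time: 7.28
eef_pos: [0.4774, 0.2577, 0.0724]
tcp_rot: [0.984, 0.178, -0.0, 0.0]
contact_force: [-2.7, -1.4, 4.2]
opening: 0.003
finger_force: 2.9
```

The fingers touch the stand at reported z ≈ 0.072, so the true tip is about 28 mm above the reported TCP. I'll raise 5 mm and push.

Call:
carry_out(deltas=[0,0,-0.005,0,0,0,0,-0.01,-0.005,0,0,0,0,-0.018,-0.005,0,0,0,0,-0.026,-0.005,0,0,0,0,-0.034,-0.005,0,0,0])

```text
time: 7.9
eef_pos: [0.4649, 0.2901, 0.076]
tcp_rot: [0.984, 0.179, -0.0, 0.0]
contact_force: [1.0, -0.2, 0.2]
opening: -0.002
finger_force: 0.1
```

Call:
carry_out(deltas=[0,-0.008,0,0,0,0,0,-0.016,0,0,0,0,0,-0.024,0,0,0,0,0,-0.031,0,0,0,0,0,-0.035,0,0,0,0])

```text
time: 8.52
eef_pos: [0.4528, 0.3227, 0.0761]
tcp_rot: [0.984, 0.179, -0.0, 0.0]
contact_force: [0.2, 0.3, 0.4]
opening: 0.001
finger_force: 0.1
```

```bash
python3 - <<'E'
from h import *
np.set_printoptions(precision=4,suppress=True)
b,_=ctrl.read_camera("side")
cv2.imwrite("pics/c4.png",cv2.resize(b[150:280,190:370,::-1],(720,520)))
print([(r["uv"],r["score"],at_z("side",r["uv"],.108)) for r in ctrl.find_in("side","eraser")])
print([(r["uv"],r["score"],at_z("side",r["uv"],.108)) for r in ctrl.find_in("side","panel")])
delta(.476,.260,.105,21)
E
```

```text
[([307.0, 221.1], 0.76, array([0.4428, 0.3586, 0.108 ])), ([260.4, 211.2], 0.64, array([0.5375, 0.3343, 0.108 ]))]
[([262.9, 212.5], 0.61, array([0.5316, 0.3384, 0.108 ]))]
t 8.675 pos [0.4529 0.3224 0.0761] F [-0.3 -0.6  0.2] q [ 0.44  0.17  1.97 -0.    1.01  1.65] op -0.0
shift [-0.0003  0.0665 -0.0289] turn [ 0.    -0.    -0.007] dist 0.073
```

View pics/c4.png

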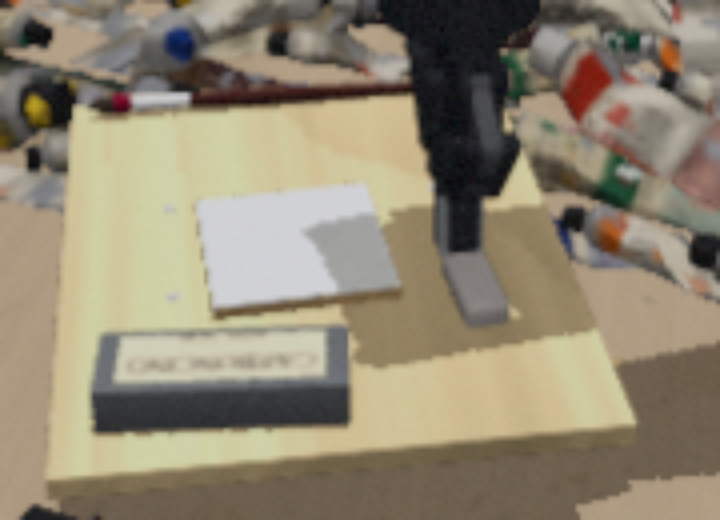

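The eraser moves straight ahead of the fingers, now at about (307,221). I'll push it 50 mm more.

Call:
carry_out(deltas=[0,-0.008,0,0,0,0,0,-0.017,0,0,0,0,0,-0.026,0,0,0,0,0,-0.034,0,0,0,0,0,-0.04,0,0,0,0])

```text
time: 9.3
eef_pos: [0.4386, 0.3603, 0.0761]
tcp_rot: [0.984, 0.179, -0.0, 0.0]
contact_force: [-0.3, -0.1, 0.5]
opening: -0.004
finger_force: 0.1
```

Call:
carry_out(deltas=[0,-0.006,0,0,0,0,0,-0.009,0,0,0,0,0,-0.003,0,0,0,0,0,0.01,0,0,0,0,0,0.01,-0.03,0,0,0])

```text
time: 9.93
eef_pos: [0.4409, 0.3477, 0.1035]
tcp_rot: [0.984, 0.178, -0.003, 0.001]
contact_force: [-0.4, 0.7, 1.0]
opening: 0.001
finger_force: 0.0
```

Call:
carry_out(deltas=[0,0,-0.04,0,0,0,0,0,-0.08,0,0,0,0.055,0,-0.09,0,0,0,0.11,0.005,-0.09,0,0,0,0.165,0.01,-0.09,0,0,0], grip=60)

```text
time: 10.55
eef_pos: [0.6026, 0.3981, 0.1967]
tcp_rot: [0.984, 0.178, 0.0, -0.0]
contact_force: [0.2, -0.1, -0.3]
opening: 0.601
finger_force: 0.0
```

```bash
python3 - <<'E'
from h import *
np.set_printoptions(precision=4,suppress=True)
a,_=ctrl.read_camera("top"); b,_=ctrl.read_camera("side")
A=cv2.resize(a[130:280,150:330,::-1],(480,400)); B=cv2.resize(b[130:280,190:370,::-1],(480,400))
cv2.imwrite("pics/c5.png",cv2.resize(np.hstack([A,B]),(790,330)))
for c in("side","top"):
  for q in("eraser","panel"):
    print(c,q,[(r["uv"],r["score"],at_z(c,r["uv"],.108)) for r in ctrl.find_in(c,q)])
u=np.array([.9622,.2725]);w=np.array([-.2725,.9622])
g=u*690+w*170; g0=u*690+w*170
print(g/1000); delta(*(g/1000),.19,15.8)
E
```

```text
side eraser [([315.3, 236.5], 0.75, array([0.4229, 0.4064, 0.108 ])), ([254.4, 172.3], 0.28, array([0.5855, 0.1682, 0.108 ]))]
side panel [([260.8, 209.4], 0.63, array([0.538 , 0.3276, 0.108 ]))]
top eraser []
top panel []
[0.6176 0.3516]
t 10.85 pos [0.5998 0.3981 0.1962] F [-0.2 -0.2 -0. ] q [0.45 0.39 1.46 0.   1.29 1.66] op 0.6
shift [0.0003 0.0498 0.0062] turn [0.    0.001 0.083] dist 0.05
```

View pics/c5.png

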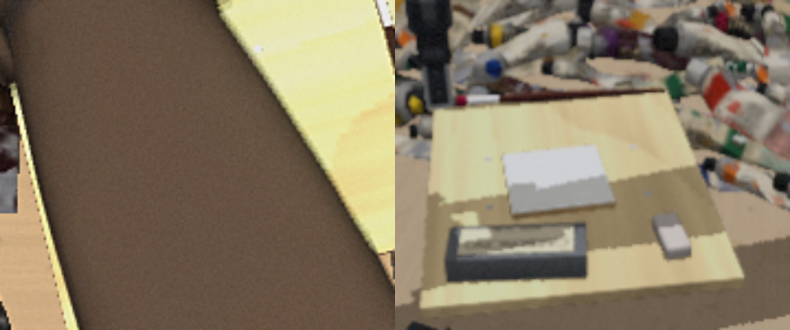

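The side crop shows the eraser now at the left front of the stand, uv (315,236), clear of the panel's path. The panel and box are undisturbed. Next I go behind the panel with the fingers opened 60%.

Call:
carry_out(deltas=[-0.001,0.025,0,0,0,0.04,-0.002,0.05,0.01,0,0,0.083,-0.002,0.05,0.05,0,0,0.083,-0.002,0.05,0.09,0,0,0.083,-0.002,0.05,0.1,0,0,0.083])

```text
time: 11.48
eef_pos: [0.6138, 0.3486, 0.0919]
tcp_rot: [0.991, 0.136, -0.004, 0.001]
contact_force: [-0.8, 0.5, -0.6]
opening: 0.6
finger_force: 0.0
```

```bash
python3 - <<'E'
from h import *
np.set_printoptions(precision=4,suppress=True)
b,d=ctrl.read_camera("side"); s=ctrl.get_state(); 
cv2.imwrite("pics/c6.png",cv2.resize(b[130:280,190:370,::-1],(720,600)))
u=np.array([.9622,.2725]);w=np.array([-.2725,.9622])
p=s["eef_pos"][:2]*1000; print("x'y'",p@u,p@w)
for k in(-40,-30,30,40):
    q=[*(s["eef_pos"][:2]+w*k/1000),s["eef_pos"][2]+.03]; print(k,proj("side",q))
delta(*(u*.685+w*.170),.075,15.8)
E
```

```text
x'y' 686.2725957711482 168.59278139055843
-40 [220.072  196.3676]
-30 [220.0333 198.8189]
30 [219.7887 214.6512]
40 [219.7458 217.4935]
t 11.525 pos [0.6143 0.3492 0.0925] F [-0.6 -0.5 -0.8] q [ 0.37  0.46  1.57 -0.    1.12  1.67] op 0.6
shift [-0.0011 -0.0014  0.0175] turn [ 0.001  0.006 -0.002] dist 0.018
```

View pics/c6.png

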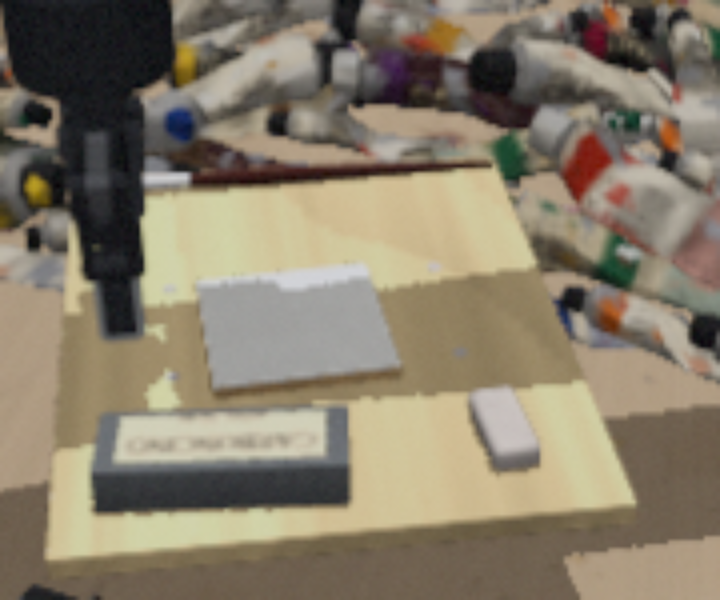

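The fingers stand behind the panel (tip near (220,213) full-frame), clear of the box. I'll feel downward.

Call:
carry_out(deltas=[0,0,0.006,0,0,0,0,0,0.012,0,0,0,0,0,0.016,0,0,0,0,0,0.018,0,0,0,0,0,0.018,0,0,0])

```text
time: 12.15
eef_pos: [0.6161, 0.3515, 0.0781]
tcp_rot: [0.99, 0.138, -0.0, 0.0]
contact_force: [0.0, -0.7, -0.3]
opening: 0.598
finger_force: 0.0
```

Call:
carry_out(deltas=[0,0,0.002,0,0,0,0,0,0.002,0,0,0])

```text
time: 12.4
eef_pos: [0.616, 0.3514, 0.076]
tcp_rot: [0.991, 0.137, -0.0, 0.0]
contact_force: [-0.3, -0.4, 0.3]
opening: 0.6
finger_force: 0.0
```

Call:
carry_out(deltas=[0,0,0.002,0,0,0,0,0,0.002,0,0,0])

```text
time: 12.65
eef_pos: [0.616, 0.3513, 0.0738]
tcp_rot: [0.991, 0.137, -0.0, 0.0]
contact_force: [-0.3, -0.1, -0.1]
opening: 0.6
finger_force: 0.0
```

Call:
carry_out(deltas=[0,0,0.002,0,0,0,0,0,0.002,0,0,0])

```text
time: 12.9
eef_pos: [0.616, 0.3513, 0.0718]
tcp_rot: [0.991, 0.137, -0.0, 0.0]
contact_force: [1.1, 0.2, -0.4]
opening: 0.601
finger_force: 0.0
```

Call:
carry_out(deltas=[0,0,0.002,0,0,0,0,0,0.002,0,0,0])

```text
time: 13.15
eef_pos: [0.616, 0.3513, 0.0698]
tcp_rot: [0.991, 0.137, -0.0, 0.0]
contact_force: [-0.5, -0.2, 0.2]
opening: 0.601
finger_force: 0.0
```

Call:
carry_out(deltas=[0,0,0.002,0,0,0,0,0,0.002,0,0,0])

```text
time: 13.4
eef_pos: [0.6164, 0.3515, 0.0691]
tcp_rot: [0.991, 0.138, 0.0, -0.0]
contact_force: [-0.6, -0.8, 4.2]
opening: 0.602
finger_force: 2.1
```

Call:
carry_out(deltas=[0,0,0.0015,0,0,0,0,0,0.0015,0,0,0])

```text
time: 13.65
eef_pos: [0.6164, 0.3515, 0.0691]
tcp_rot: [0.99, 0.138, 0.0, 0.0]
contact_force: [-3.8, -2.1, 9.0]
opening: 0.598
finger_force: 4.5
```

Stand contact is at reported z ≈ 0.069 with this opening. I'll lift 6 mm (command) and push forward along −tool x.

Call:
carry_out(deltas=[0,0,-0.006,0,0,0,-0.008,0,-0.006,0,0,0,-0.016,0,-0.006,0,0,0,-0.024,0,-0.006,0,0,0,-0.032,0,-0.006,0,0,0])

```text
time: 14.28
eef_pos: [0.5846, 0.3425, 0.0723]
tcp_rot: [0.99, 0.138, -0.0, 0.0]
contact_force: [0.6, -0.6, -0.0]
opening: 0.601
finger_force: 0.1
```

Call:
carry_out(deltas=[-0.008,0,0,0,0,0,-0.016,0,0,0,0,0,-0.024,0,0,0,0,0,-0.032,0,0,0,0,0,-0.04,0,0,0,0,0])

```text
time: 14.9
eef_pos: [0.5464, 0.3316, 0.0727]
tcp_rot: [0.991, 0.137, 0.0, -0.0]
contact_force: [0.2, 0.0, 0.1]
opening: 0.6
finger_force: 0.1
```

Call:
carry_out(deltas=[-0.008,0,0,0,0,0,-0.016,0,0,0,0,0,-0.024,0,0,0,0,0,-0.03,0,0,0,0,0,-0.034,0,0,0,0,0])

```text
time: 15.52
eef_pos: [0.5138, 0.3225, 0.0727]
tcp_rot: [0.991, 0.137, 0.0, -0.0]
contact_force: [0.5, 0.9, -0.0]
opening: 0.602
finger_force: 0.3
```

```bash
python3 - <<'E'
from h import *
np.set_printoptions(precision=4,suppress=True)
b,d=ctrl.read_camera("side"); a,_=ctrl.read_camera("top"); s=ctrl.get_state(); print(s["time"])
A=cv2.resize(a[130:290,150:330,::-1],(450,400)); B=cv2.resize(b[130:280,190:370,::-1],(480,400))
cv2.imwrite("pics/c7.png",cv2.resize(np.hstack([A,B]),(790,340)))
u=np.array([.9622,.2725]);w=np.array([-.2725,.9622])
p=s["eef_pos"][:2]*1000; print("x'y'",p@u,p@w,s["eef_pos"][2],s["contact_force"])
E
```

```text
15.625
x'y' 582.2298550096875 170.27415683013436 0.07268100642521112 [0.1265 0.072  0.087 ]
```

View pics/c7.png

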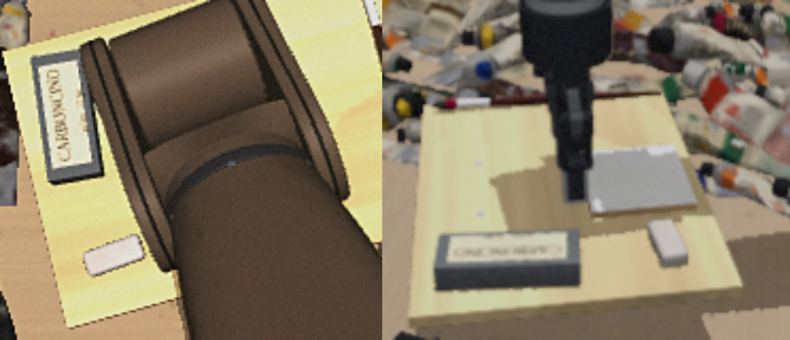

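The panel slides evenly ahead of both fingers, and the eraser stays clear at the left front. I'll push 32 mm more, then lift away and measure.

Call:
carry_out(deltas=[-0.008,0,0,0,0,0,-0.016,0,0,0,0,0,-0.023,0,0,0,0,0,-0.029,0,0,0,0,0,-0.032,0,0,0,0,0])

```text
time: 16.25
eef_pos: [0.4831, 0.3138, 0.0728]
tcp_rot: [0.991, 0.137, 0.0, -0.0]
contact_force: [1.8, 0.1, 1.1]
opening: 0.599
finger_force: 0.7
```

Call:
carry_out(deltas=[0,0,0,0,0,0,0.025,0,0,0,0,0,0.05,0,-0.02,0,0,0,0.05,0,-0.08,0,0,0,0.05,0,-0.12,0,0,0])

```text
time: 16.88
eef_pos: [0.5321, 0.3276, 0.1946]
tcp_rot: [0.991, 0.137, 0.0, -0.0]
contact_force: [1.2, -0.4, 0.1]
opening: 0.602
finger_force: 0.0
```

Call:
carry_out(deltas=[0.02,0.06,-0.01,0,0,0,0.04,0.12,-0.01,0,0,0,0.05,0.18,-0.01,0,0,0,0.06,0.24,-0.01,0,0,0,0.06,0.3,-0.01,0,0,0])

```text
time: 17.5
eef_pos: [0.6713, 0.0532, 0.2018]
tcp_rot: [0.991, 0.137, -0.001, -0.0]
contact_force: [0.5, -0.2, 0.1]
opening: 0.603
finger_force: 0.0
```

```bash
cat > m.py <<'E'
from h import *
import sys
a,_=ctrl.read_camera("top"); b,_=ctrl.read_camera("side")
cv2.imwrite(f"pics/{sys.argv[1]}.png",cv2.resize(a[130:310,150:360,::-1],(700,600)))
cv2.imwrite(f"pics/{sys.argv[1]}_full.png",a[:,:,::-1]); cv2.imwrite(f"pics/{sys.argv[1]}_side.png",b[:,:,::-1])
u=np.array([.9622,.2725]);w=np.array([-.2725,.9622])
hsv=cv2.cvtColor(a,cv2.COLOR_RGB2HSV)
f=ctrl.find_in("top","panel"); print([(r["uv"],r["score"]) for r in f])
c=np.int32(np.round(f[0]["uv"])) if f else np.array([257,223])
W=window(a,c[0]-48,c[0]+48,c[1]-45,c[1]+45)
m=(hsv[...,1]<45)&(hsv[...,2]>90)&W
m=cv2.morphologyEx(m.astype(np.uint8),cv2.MORPH_OPEN,np.ones((3,3)))
r,_=rect("top",m,.108); print("panel",r); q=np.array(r[0]); print("x' y'",q@u,q@w,"overhang",470-(q@u-45))
s=ctrl.get_state(); p=s["eef_pos"]; print(s["time"],p,p[:2]@u,p[:2]@w)
E
python3 m.py d1
```

```text
[([261.6, 246.0], 0.59)]
panel ((429.2396545410156, 300.4872131347656), (88.73663330078125, 98.90872955322266), 15.810542106628418)
x' y' 494.8971611785889 172.16099061584472 overhang 20.102838821411126
17.65 [0.67107345 0.05200609 0.2015835 ] 0.6598785293710875 -0.13282725488251107
```

View pics/d1.png

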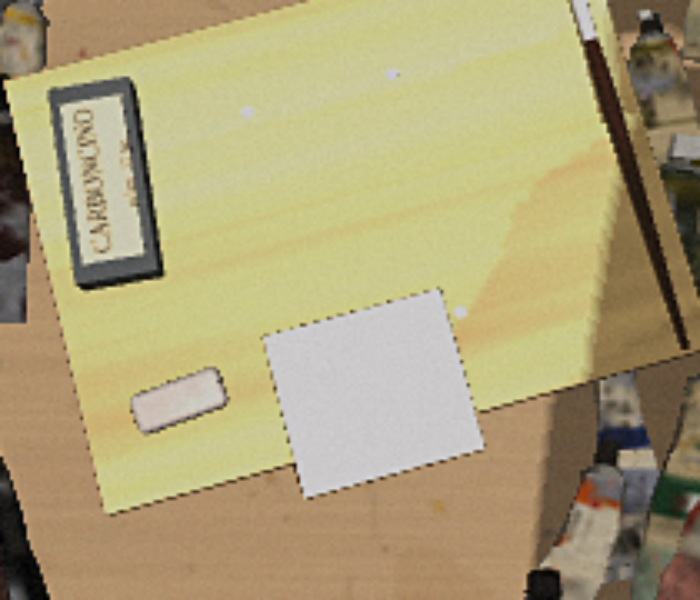

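The panel is square (15.81° against 15.81°) with 20 mm of overhang. The eraser lies on the stand and the box and brush are in place. It needs 10 mm more, so I retrace the path.

```bash
python3 - <<'E'
from h import *
a=cv2.imread("pics/d1_full.png")[:,:,::-1].copy()
g=cv2.GaussianBlur(a,(3,3),0).astype(int)
# edge: along columns, find yellow->brown transition by (R+G)/2-B drop... print x' of strongest vertical gradient near predicted edge
u=np.array([.9622,.2725]);w=np.array([-.2725,.9622])
sat=cv2.GaussianBlur(cv2.cvtColor(a,cv2.COLOR_RGB2HSV)[...,0].astype(float),(3,3),0)
out=[]
for yy in list(range(232,320,4))+list(range(40,115,4)):
    best=[];val=[]
    for xx in np.arange(458,484,.5):
        P=(u*xx+w*yy)/1000; q=proj("top",[*P,.1]); val.append(cv2.getRectSubPix(np.float32(g.sum(2)),(1,1),(float(q[0]),float(q[1])))[0,0])
    out.append((yy,458+.5*np.argmin(val) , 458.25+.5*np.argmax(np.diff(val,n=1))))
print(np.array(out)); print(np.median(np.array(out),0))
delta(.5321,.3276,.1946,15.81)
E
```

```text
[[232.   470.   470.25]
 [236.   469.   470.75]
 [240.   468.5  470.75]
 [244.   469.5  471.25]
 [248.   469.   470.75]
 [252.   470.   470.25]
 [256.   469.   470.75]
 [260.   468.5  470.75]
 [264.   469.5  470.75]
 [268.   469.   470.75]
 [272.   469.   470.75]
 [276.   469.   470.75]
 [280.   468.5  470.75]
 [284.   469.5  471.25]
 [288.   469.   471.25]
 [292.   470.   471.25]
 [296.   469.   470.75]
 [300.   468.5  470.75]
 [304.   469.5  470.25]
 [308.   469.   471.25]
 [312.   468.5  470.75]
 [316.   469.5  470.75]
 [ 40.   470.5  472.25]
 [ 44.   470.   470.75]
 [ 48.   470.5  472.75]
 [ 52.   470.5  458.25]
 [ 56.   467.   471.25]
 [ 60.   467.5  470.75]
 [ 64.   468.   471.25]
 [ 68.   467.5  470.75]
 [ 72.   468.   470.75]
 [ 76.   467.5  470.25]
 [ 80.   458.   471.25]
 [ 84.   458.   470.25]
 [ 88.   469.   471.25]
 [ 92.   469.   470.75]
 [ 96.   469.5  470.75]
 [100.   469.   471.25]
 [104.   469.5  470.25]
 [108.   469.   471.25]
 [112.   469.5  470.75]]
[236.   469.   470.75]
t 17.65 pos [0.6711 0.052  0.2016] F [ 0.1 -0.7  0.1] q [-0.07  0.28  1.58 -0.    1.28  1.23] op 0.6
shift [-0.0601 -0.3027  0.0073] turn [-0.001  0.002 -0.005] dist 0.309
```

Call:
carry_out(deltas=[0,-0.06,0,0,0,0,-0.01,-0.12,0,0,0,0,-0.02,-0.18,0,0,0,0,-0.04,-0.24,0.005,0,0,0,-0.06,-0.3,0.01,0,0,0])

```text
time: 18.27
eef_pos: [0.5299, 0.3287, 0.1924]
tcp_rot: [0.99, 0.138, -0.0, -0.0]
contact_force: [0.5, 1.3, -0.1]
opening: 0.604
finger_force: 0.0
```

Call:
carry_out(deltas=[0,0,0.04,0,0,0,0,0,0.08,0,0,0,0,0,0.11,0,0,0,0,0,0.12,0,0,0,0,0,0.12,0,0,0])

```text
time: 18.9
eef_pos: [0.5317, 0.3264, 0.0725]
tcp_rot: [0.99, 0.138, -0.001, 0.0]
contact_force: [0.6, -0.4, -0.1]
opening: 0.603
finger_force: 0.0
```

```bash
python3 - <<'E'
from h import *
u=np.array([.9622,.2725]);w=np.array([-.2725,.9622])
delta(*(u*.5404+w*.1715),.0727,15.81)
E
```

```text
t 18.9 pos [0.5317 0.3264 0.0725] F [ 0.6 -0.4 -0.1] q [0.39 0.31 1.8  0.   1.03 1.68] op 0.6
shift [-0.0601 -0.0024 -0.0001] turn [-0.     0.001  0.001] dist 0.06
```

Call:
carry_out(deltas=[-0.02,0,0,0,0,0,-0.036,0,0,0,0,0,-0.046,0,0,0,0,0,-0.052,0,0,0,0,0,-0.056,0,0,0,0,0])

```text
time: 19.52
eef_pos: [0.4793, 0.3109, 0.0737]
tcp_rot: [0.991, 0.137, 0.001, -0.0]
contact_force: [-0.4, -0.1, -0.0]
opening: 0.603
finger_force: 0.3
```

```bash
python3 - <<'E'
from h import *
ctrl.read_camera("side")
u=np.array([.9622,.2725]);w=np.array([-.2725,.9622])
delta(*(u*.5404+w*.1715),.0727,15.81)
E
```

```text
t 19.575 pos [0.4788 0.3108 0.0734] F [ 0.5  0.5 -0.1] q [0.4  0.2  1.93 0.   1.   1.69] op 0.6
shift [-0.0049 -0.003   0.0007] turn [-0.    -0.001 -0.   ] dist 0.006
```

Call:
carry_out(deltas=[-0.002,0,0,0,0,0,-0.004,0,0,0,0,0,-0.005,0,0,0,0,0,-0.005,0,0,0,0,0])

```text
time: 20.08
eef_pos: [0.4739, 0.3093, 0.0729]
tcp_rot: [0.991, 0.137, 0.0, -0.0]
contact_force: [0.7, 0.1, -0.0]
opening: 0.598
finger_force: 0.5
```

Call:
carry_out(deltas=[0.01,0,0,0,0,0,0.035,0,0,0,0,0,0.06,0,-0.02,0,0,0,0.06,0,-0.08,0,0,0,0.06,0,-0.12,0,0,0])

```text
time: 20.7
eef_pos: [0.5329, 0.3259, 0.1949]
tcp_rot: [0.991, 0.137, 0.001, -0.0]
contact_force: [0.9, 0.1, 0.7]
opening: 0.601
finger_force: 0.0
```

Call:
carry_out(deltas=[0.02,0.06,-0.01,0,0,0,0.04,0.12,-0.01,0,0,0,0.05,0.18,-0.01,0,0,0,0.06,0.24,-0.01,0,0,0,0.06,0.3,-0.01,0,0,0])

```text
time: 21.32
eef_pos: [0.672, 0.0512, 0.2022]
tcp_rot: [0.991, 0.137, -0.0, -0.0]
contact_force: [-0.3, 0.0, 0.1]
opening: 0.603
finger_force: 0.0
```

```bash
python3 m.py d2
```

```text
[([262.3, 254.3], 0.92)]
panel ((419.9836120605469, 297.7442626953125), (88.87776184082031, 98.80462646484375), 15.787765502929688)
x' y' 485.2435431091309 172.04399527893068 overhang 29.756456890869117
21.475 [0.6717333  0.05004972 0.20193156] 0.6599803275524362 -0.1348894830169374
```

Overhang is 29.8 mm, square within 0.1°, and the arm is clear. I'm handing it in.

```bash
python3 -c "
from plant import ctrl
print(ctrl.sign_off())"
```

```text
the job is handed in; nothing more can be done
None
```

I pushed the eraser aside to the left, still on the stand, then slid the panel forward to about 29.8 mm overhang, square to the edge within about 0.1° by the top camera. The job was handed in at 21.5 s with the arm clear.

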